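Clear the catch tray, then unlatch the sealing press and hold its clamp arm up

ROBOT

A 7-joint arm with a two-finger parallel gripper is mounted at the origin on the work surface. World frame = base frame: x ahead of the robot, y to its left, z up, the work surface at z = 0. Lengths are in m, angles in rad, forces in N, time in s.
With the tool pointing down it reaches from about 0.425 to 0.925 m from the base axis. Payload 6.8 kg.
Tool frame: the origin (TCP) lies at the very end of the fingers, on their centre line; the grasp point (between the pads) lies 19 mm behind it; z points along the fingers, y is the line along which they close (so a half turn about z gives the same grasp; the last joint's range is limited). The gripper opens to 85 mm and grips with 20 to 120 N. Pads are 22 mm wide; open, the fingers measure 114 mm over their backs; the gripper's body (76 mm by 85 mm) begins 54 mm behind the grasp point. The pads swing forward as they close: fully open they stand 13 mm farther back than shut.
Start: joints at [1.158, 0.477, 0.022, 1.555, -0.011, 1.109, -0.083], TCP at [0.203, -0.644, 0.231] pointing down, gripper open.
Joint ranges: [-2.96, 2.96], [-0.34, 2.1], [-1.41, 1.46], [0.24, 2.44], [-1.37, 4.51], [0.17, 1.92], [-2.96, 2.96]. Speed limits (rad/s): [2.39, 2.39, 3.14, 3.14, 3.14, 3.14, 3.14].

INTERFACE

Orientations are given as a rotation vector (axis times angle).
In Python, from bench import get_obs, grab_frame, hand_in gives the robot as it stands.
- The arm moves only by the tool drive_tool, never from a script. Its argument "rows" is a list of rows, each an object with "offset": the shift along the tool's x, y, z as a fraction of full scale, a list of three; "rotation": the turn, a rotation vector about the tool's x, y, z as a fraction of full scale, a list of three; "claw": the opening, from 0 (shut) to 1 (fully open). In form: [{"offset": [tx, ty, tz], "rotation": [wx, wy, wz], "claw": claw}, ...]. A call has 1 to 20 rows; each row is the pose to reach, as a shift and turn from the pose commanded when the call began, along the tool's axes at that moment; what a row does not reach only later rows make up. Full scale, the value 1, is 0.15 m for a shift and 2 rad for a turn. A row lasts 1/12 s, in which the tool goes at most 41.7 mm and 7.16 degrees, less where a joint would pass 70% of its speed; a pose out of reach is approached as far as the arm can. A call with a number of a shift or a turn outside -1 to 1 is refused whole. A call with a gripper value outside its range is refused whole. The fingers move at their own pace and stop on an object; "force" is the grip in N (left out, the last holds). Time passes only in rows, so rows that repeat a pose let the fingers close. It gives the time, the measured TCP pose, the force, the opening and the grip force at its end, in the units of the state.
- get_obs(): the state, without advancing time (a new reading comes with each control period).
- grab_frame(name): name is "scene" or "top"; returns a dict with "frame" (480x640x3 uint8, red, green, blue), "z_map" (480x640 float32, m along the optical axis (not along the pixel's ray), 0 where there is no reading), "vfov" (degrees; the focal length in pixels is half the picture's height over the tangent of half this angle, whatever the lens; pixels are square), "cx", "cy" (the principal point, pixels), "D" ([k1, k2, p1, p2, k3] as OpenCV has them; the pictures are not rectified), "R" (3x3) and "t" (3): a world point X has camera coordinates R X + t. Camera axes: x right, y down, z forward; pixel columns grow to the right and rows downward; lengths in m; the calibration is good to about 2 mm. A picture is of the moment at which its call begins.
- hand_in(): hands the job in; it is judged then, once.
The state is a dict: "clock": time; "joints": joint angles; "qvel": joint speeds; "tau": joint torques, N m; "tcp_pos": TCP position; "orientation": TCP orientation; "contact_force": force on the tool from outside, world axes, zero at the start; "moment": the same for the moment, N m; "grip_width": finger opening in m; "gripper_force": force on a finger pad.
Only numpy, scipy, OpenCV 4.12 (cv2) and the standard library are available. Lean on these libraries where they do the work, as an engineer would, in place of code of your own. Each camera call takes 0.05 s, during which the arm holds its last target. There are 200 camera calls.

TASK

Move both finished cartons from the shallow steel catch tray into the tote, lowering them in rather than dropping them. Then, on the bench press, pull the latch at the clamp arm's nose sideways against its spring, lift the nose off its ball stud and finish while still holding it raised about a hand's breadth (100 mm) above the stud: do not let go at the end. Leave everything else on the bench where it is.

Things in the scene. Friction and masses are not known exactly. Their poses are not given: they have to be found in the camera images.
- carton_a: finished carton, brown cardboard with a pale paper band round its middle, 80 mm (own x) x 36 mm (own y) x 40 mm high, about 90 g; origin at the centre of its underside; starts in the catch tray, upright
- carton_b: a second carton, identical to carton_a, also in the catch tray
- catch_tray: shallow fixed stainless tray, 220 mm (own x) x 180 mm (own y), rim only 18 mm above the bench, inner floor 4 mm; origin at the centre of its underside; it stands to the left or to the right of the press
- tote: deep fixed grey plastic tote, outside 220 mm (own x) x 180 mm (own y) x 75 mm high, walls 5 mm, inner floor 5 mm above the bench; origin at the centre of its underside; on the press's other side from the tray
- press: fixed sealing press: white housing 260 mm (own x) x 200 mm (own y) x 55 mm high, front towards own -x, the robot; origin at the centre of its underside. An aluminium clamp arm lies along its own x, hinged at the rear about the press's own y direction, 105 mm above the bench at press own x = +75 mm; its dark nose sits over the ball stud, 170 mm from the hinge.
- ball_stud (a point): top of the steel ball stud (ball 24 mm across), at press own (-95, 0, 104) mm, hidden under the arm's nose while that is down
- clamp_arm (a joint): angle of the clamp arm, rad: 0 = down on the stud (its top then 131 mm above the bench), grows as the nose rises, stop at 0.9 (0.63 puts the nose 100 mm up). About 0.5 kg, needs about 3 N lift at the nose; it falls back when let go. It cannot rise while the latch is in
- latch (a joint): travel of the latch, m: 0 = in (two prongs catch under the ball), grows as it is pulled towards the press's own +y, stop at 0.020; free of the ball from about 0.013. A spring pushes it back in: about 1.5 N at 0, 6.5 N at 0.020. It rides on the clamp arm
- latch_disc (a point): centre of the latch's grip: an upright black round disc, 30 mm in diameter, 10 mm thick along press own y (flat faces to own +y and -y), on a stem beside the nose. Arm down, latch in: at press own (-95, 54, 165) mm, above the arm's top, so fingers fit on both faces from above. It moves with latch and arm; it may pivot between the fingers as the arm rises
- dish: bystander: closed clear culture dish, 90 mm across, 16 mm high; origin under its centre
- amber_bottle: bystander: amber bottle 44 mm across, 85 mm high; origin under its centre
- dropper_bottle: bystander: white bottle 40 mm across, 100 mm high; origin under its centre
- sachets: bystander: pile of flat foil sachets, 100 x 80 mm, 15 mm high, one piece; origin under its centre
- thermometer: bystander: white conical desk thermometer, 56 mm across, 62 mm high; origin under its centre
- vial: bystander: capped vial 25 mm across, 52 mm high, standing on the press housing on the own -y side of the arm, near press own (20, -72) mm; origin under its centre
Not all that is in view belongs to the job. What is shaped like the carton_b but pink or purple is not meant.

How it is judged:
By the outcome, as a careful person would: the job done as asked, in the order asked, and still so for the second after the job is handed in, while the arm keeps its last pose, push and grip.
It also fails if it takes over 72 s, if anything falls off the work surface, if the arm or the gripper's body presses on something with over 40 N, if the wrist force passes 120 N, or if a joint passes its speed limit or range.

## Working session

There is one attempt and no reset: what is moved stays moved. The work goes in short steps, Python scripts to look and compute and a tool call to move; the robot and the scene stay as the last step left them, time stands still between calls to the robot, and variables do not carry over. Pictures are saved under pics/ and viewed, at most 10 in all, crops included, and the job is handed in when it is done.

Besides the shell and the picture viewer there is one more tool, called after "Request:" by a JSON object that holds its "api" and its "payload". drive_tool: Moves the arm, as the interface text tells. Its arguments: {"type":"object","properties":{"rows":{"type":"array","items":{"type":"object","properties":{"offset":{"type":"array","items":{"type":"number"}},"rotation":{"type":"array","items":{"type":"number"}},"claw":{"type":"number"}}}},"force":{"type":"number"}},"required":["rows"]}

```bash
ls; mkdir -p pics; python3 - <<'E'
from bench import *
import cv2,numpy as np
o=get_obs();print({k:np.round(v,3).tolist() for k,v in o.items()})
for n in("scene","top"):
    f=grab_frame(n);np.savez(f"{n}0.npz",**f);cv2.imwrite(f"pics/{n}0.png",f["frame"][:,:,::-1]);print(n,f["vfov"],f["cx"],f["cy"],f["D"],np.round(f["R"],3).tolist(),f["t"])
E
```

```text
pics
{'clock': 0.0, 'joints': [1.158, 0.478, 0.022, 1.556, -0.011, 1.109, -0.083], 'qvel': [-0.001, 0.0, 0.0, -0.002, 0.0, 0.001, -0.0], 'tau': [-0.0, -59.645, 1.608, -28.119, 0.012, 0.01, 0.0], 'tcp_pos': [0.202, -0.643, 0.23], 'orientation': [-3.103, -0.477, 0.001], 'contact_force': [-0.571, 0.293, -1.253], 'moment': [0.019, -0.038, 0.017], 'gripper_force': 0.0, 'grip_width': 0.085}
scene 42.37595403174502 326.2698729434402 236.24169668941565 [0.01328134 0.         0.         0.         0.        ] [[-0.028, 1.0, -0.01], [0.756, 0.015, -0.654], [-0.654, -0.026, -0.756]] [ 0.06797833 -0.32343346  2.12946306]
top 46.421435406861875 327.5661638118784 228.74427707303136 [0.03615579 0.         0.         0.         0.        ] [[0.022, -1.0, 0.015], [-0.991, -0.024, -0.134], [0.134, -0.012, -0.991]] [-0.07421046  0.56011931  1.269495  ]
```

View pics/top0.png

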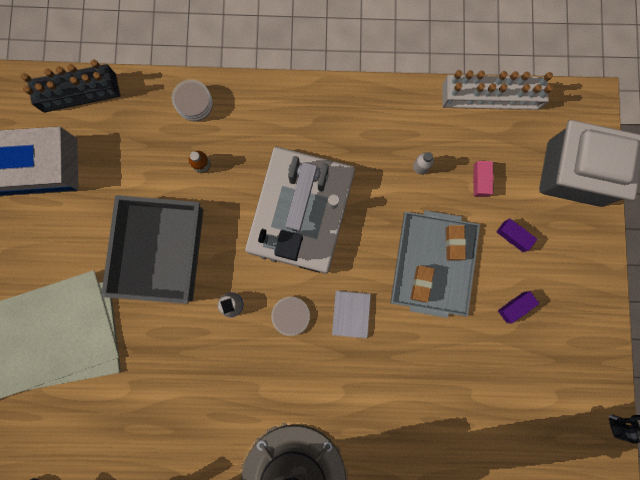

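View pics/scene0.png

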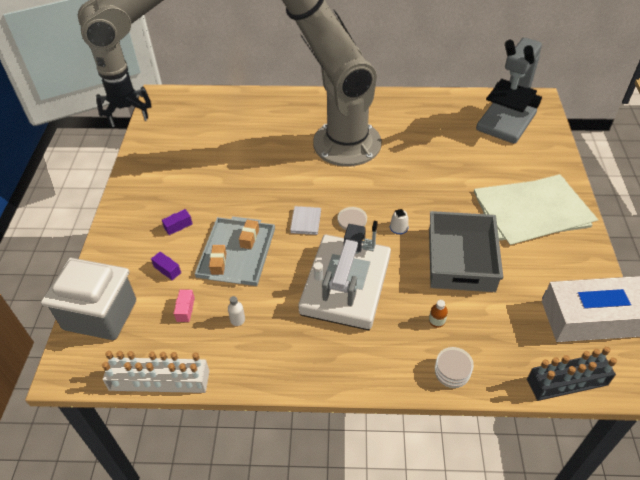

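The top view shows the tray at about (436,263), with brown banded cartons at (424,283) and (456,242). The tote is at (153,250), and the press at (300,210) with its black disc near (263,236).

Carton candidates are brown (424,283), brown (456,242), purple (517,235), purple (519,307) and pink (483,179). Only the two brown banded ones in the tray fit the description. I'll confirm that in a crop and measure.

```bash
cat > h.py <<'E'
import numpy as np,cv2
from bench import *
def K(f):
    F=240/np.tan(np.radians(f["vfov"])/2);return np.array([[F,0,f["cx"]],[0,F,f["cy"]],[0,0,1.]])
def cloud(f):
    v,u=np.mgrid[:480,:640]
    p=cv2.undistortPoints(np.stack([u,v],-1).reshape(-1,1,2).astype(float),K(f),np.array(f["D"])).reshape(480,640,2)
    z=f["z_map"].astype(float)
    c=np.dstack([p*z[...,None],z])
    w=(c-f["t"])@f["R"]; w[z==0]=np.nan
    return w
def rect(w,m):
    r=cv2.minAreaRect((w[m][:,:2]*1000).astype(np.float32));return np.round(r[0],1),np.round(r[1],1),round(r[2],1)
E
python3 - <<'E'
from h import *
f=dict(np.load("top0.npz"));w=cloud(f);I=f["frame"];hsv=cv2.cvtColor(I,cv2.COLOR_RGB2HSV)
print("bench z",np.nanmedian(w[340:400,350:600,2]))
def box(u0,u1,v0,v1,lo,hi):
    m=np.zeros((480,640),bool);m[v0:v1,u0:u1]=1;return m&(w[...,2]>lo)&(w[...,2]<hi)
for n,b in {"cA":(405,440,262,305,.032,.06),"cB":(440,475,220,266,.032,.06),"tray":(385,490,205,322,.011,.03),"tote":(95,210,190,310,.06,.09),"press":(240,360,140,280,.045,.065)}.items():
    m=box(*b);print(n,m.sum(),np.nanmedian(w[m][:,2]),*rect(w,m))
m=box(240,360,140,280,.115,.14);print("arm top",m.sum(),rect(w,m))
for r in range(3):pass
m=box(245,285,220,255,.14,.2);print("disc",m.sum(),w[m].mean(0),w[m].min(0),w[m].max(0),rect(w,m))
f2=dict(np.load("scene0.npz"));w2=cloud(f2)
m=np.zeros((480,640),bool);m[210:250,360:390]=1;m&=(w2[...,2]>.14);print("disc scene",m.sum(),w2[m].mean(0),w2[m].min(0),w2[m].max(0))
for n,b in {"dish":(270,312,294,338),"sach":(330,372,288,340),"therm":(214,246,288,320),"amber":(185,212,145,175),"drop":(412,436,148,176)}.items():
    m=box(*b,.008,.2);print(n,np.nanmax(w[m][:,2]),*rect(w,m))
a=cv2.resize(I[200:320,380:545],None,fx=4,fy=4);b=cv2.resize(I[140:280,235:360],None,fx=3.43,fy=3.43)
b=b[:480];cv2.imwrite("pics/crop0.png",np.hstack([a[:480,:370*1],b])[:,:800,::-1])
E
```

```text
bench z 0.0005845386771048406
cA 571 0.044553459420716944 [ 440.4 -283.1] [37.2 79.5] 79.4
cB 556 0.044132929566761445 [ 538.  -361.1] [79.3 37.1] 1.4
tray 1247 0.018233041863821402 [ 490.4 -317.4] [182.3 242.2] 82.1
tote 2019 0.07505594004801822 [502.5 335.3] [194.  231.8] 86.6
press 6830 0.05588312900825616 [605.6   4.1] [200.  262.9] 76.7
arm top 2029 (array([596.5,   9.2]), array([ 86.4, 224.2]), 73.8)
disc 84 [0.52571329 0.07699271 0.17454076] [0.51262878 0.0706914  0.14176225] [0.54016212 0.08505819 0.18527525] (array([526.9,  77.7]), array([10.4, 28.7]), 77.4)
disc scene 58 [0.53809472 0.07740384 0.16679968] [0.52277802 0.07077194 0.14028261] [0.54921101 0.08496249 0.18268761]
dish 0.025685312564719325 [360.   20.8] [87.2 87.9] 46.9
sach 0.023996552973959244 [ 366.9 -120.2] [ 82.2 102.5] 86.5
therm 0.06938392751219229 [386.8 161.5] [77.6 53.3] 23.0
amber 0.0918088496481212 [713.5 244. ] [37.6 43.9] 39.9
drop 0.10724866317602956 [ 721.5 -283.9] [43.5 35.1] 49.4
```

View pics/crop0.png

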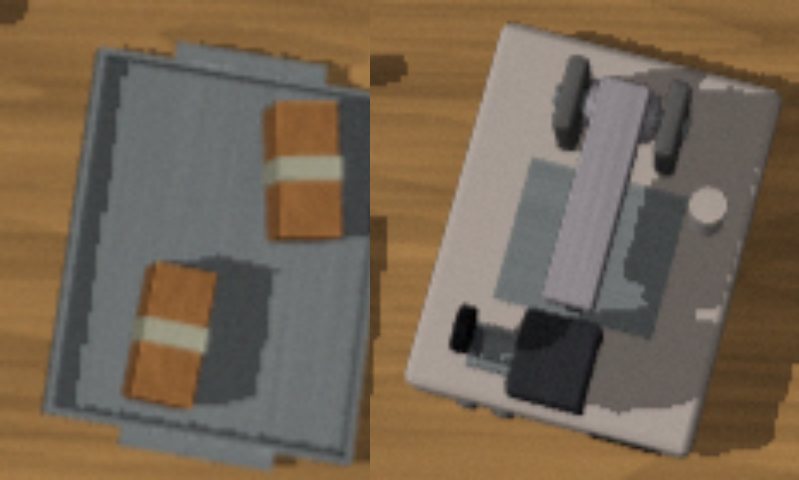

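The crop confirms that the two brown cartons with pale bands are in the tray. It also shows the black disc beside the nose, on the press's left side. From the press fit (605.6, 4.1, yaw −13.3°) the disc should be at (525.5, 78.5), and I measured (526.9, 77.7), so they agree. Next I'll plan the first moves.

```bash
cat > plan.py <<'E'
import sys,numpy as np
from scipy.spatial.transform import Rotation as R
from bench import get_obs
# args: x,y,z,yaw(deg of tool x) waypoints; splits legs into calls
def plan(wps):
    o=get_obs();p=np.array(o["tcp_pos"]);q=R.from_rotvec(o["orientation"])
    print("now",np.round(p,4),"yaw",np.round(np.degrees(np.arctan2(*q.as_matrix()[[1,0],0])),2),"t",o["clock"])
    for w in wps:
        T=np.array(w[:3]);a=np.radians(w[3]);qt=R.from_matrix(np.c_[[np.cos(a),np.sin(a),0],[np.sin(a),-np.cos(a),0],[0,0,-1]])
        d=q.inv().apply(T-p)/.15;n=int(np.ceil(abs(d).max()-1e-3)) or 1
        # rotation goes in the last call of a leg
        rv=(q.inv()*qt).as_rotvec()/2
        print(w,"calls",n,"each",np.round(d/n,3).tolist(),"rot last",np.round(rv,4).tolist())
        p,q=T,qt
if __name__=="__main__": plan([tuple(map(float,a.split(","))) for a in sys.argv[1:]])
E
python3 plan.py .4404,-.2831,.16,-10.6 .4404,-.2831,.014,-10.6 .4404,-.2831,.26,-10.6 .5504,.3325,.26,-3.4 .5504,.3325,.09,-3.4 .5504,.3325,.017,-3.4
python3 - <<'E'
from h import *
f=dict(np.load("top0.npz"));w=cloud(f)
a=np.radians(-13.3);d=w[...,:2]-[.6056,.0041]
px=d@[np.cos(a),np.sin(a)];py=d@[-np.sin(a),np.cos(a)]
for y in range(-30,75,6):
    print(y,[ (lambda m: int(1000*np.median(w[m][:,2])) if m.any() else -1)((abs(px*1000-x)<4)&(abs(py*1000-y)<3)&(w[...,2]>.05)) for x in range(-125,-50,8)])
E
```

```text
now [ 0.2024 -0.6434  0.2304] yaw 17.46 t 0.1
(0.4404, -0.2831, 0.16, -10.6) calls 3 each [0.745, -0.605, 0.157] rot last [-0.0008, 0.0003, 0.2449]
(0.4404, -0.2831, 0.014, -10.6) calls 1 each [0.0, 0.0, 0.973] rot last [0.0, 0.0, 0.0]
(0.4404, -0.2831, 0.26, -10.6) calls 2 each [0.0, 0.0, -0.82] rot last [0.0, 0.0, 0.0]
(0.5504, 0.3325, 0.26, -3.4) calls 5 each [-0.007, -0.834, 0.0] rot last [0.0, 0.0, -0.0628]
(0.5504, 0.3325, 0.09, -3.4) calls 2 each [0.0, 0.0, 0.567] rot last [0.0, 0.0, 0.0]
(0.5504, 0.3325, 0.017, -3.4) calls 1 each [0.0, 0.0, 0.487] rot last [0.0, 0.0, 0.0]
-30 [55, 56, 55, 56, 57, 57, 55, 56, 56, 57]
-24 [55, 109, 116, 111, 115, 107, 111, 105, 56, 58]
-18 [55, 127, 127, 127, 126, 128, 127, 124, 60, 60]
-12 [56, 128, 126, 129, 126, 126, 127, 126, 125, 129]
-6 [57, 126, 127, 127, 127, 126, 127, 128, 127, 128]
0 [56, 127, 128, 128, 128, 126, 128, 127, 125, 130]
6 [57, 127, 128, 127, 129, 128, 126, 127, 125, 129]
12 [55, 126, 129, 127, 129, 128, 127, 128, 126, 129]
18 [54, 127, 129, 126, 128, 128, 125, 126, 93, 59]
24 [54, 124, 125, 125, 126, 127, 129, 125, -1, 58]
30 [54, 55, 84, 88, 83, 91, 93, 57, 55, 57]
36 [53, 55, 59, 89, 82, 87, 53, 55, 56, 57]
42 [53, 55, 70, 85, 84, 88, 55, 56, 55, 58]
48 [54, 55, 60, 133, 114, 105, 60, 55, 55, 57]
54 [55, 56, 83, 172, 181, 176, 87, 57, 55, 56]
60 [53, 55, 57, 83, 177, 177, 54, 55, 55, 57]
66 [54, 58, 53, 56, -1, -1, -1, 56, 56, 54]
72 [52, 55, 56, 55, -1, -1, -1, 54, 56, 56]
```

Request:
{"api": "drive_tool", "payload": {"rows": [{"offset":[0.745,-0.605,0.157],"rotation":[0,0,0],"claw":0.65},{"offset":[0.745,-0.605,0.157],"rotation":[0,0,0],"claw":0.65},{"offset":[0.745,-0.605,0.157],"rotation":[0,0,0],"claw":0.65},{"offset":[0.745,-0.605,0.157],"rotation":[0,0,0],"claw":0.65}], "force": 30}}

```text
clock: 0.43
tcp_pos: [0.2852, -0.5186, 0.2064]
orientation: [-3.1, -0.484, -0.002]
contact_force: [0.6, 0.5, -0.4]
grip_width: 0.0555
gripper_force: 0.0
```

Request:
{"api": "drive_tool", "payload": {"rows": [{"offset":[0.745,-0.605,0.157],"rotation":[0,0,0],"claw":0.65},{"offset":[0.745,-0.605,0.157],"rotation":[0,0,0],"claw":0.65},{"offset":[0.745,-0.605,0.157],"rotation":[0,0,0],"claw":0.65},{"offset":[0.745,-0.605,0.157],"rotation":[0,0,0],"claw":0.65}]}}

```text
clock: 0.77
tcp_pos: [0.364, -0.3983, 0.1832]
orientation: [-3.101, -0.485, -0.001]
contact_force: [0.4, -0.3, 0.6]
grip_width: 0.0554
gripper_force: 0.0
```

Request:
{"api": "drive_tool", "payload": {"rows": [{"offset":[0.745,-0.605,0.157],"rotation":[0,0,0.245],"claw":0.65},{"offset":[0.745,-0.605,0.157],"rotation":[0,0,0.245],"claw":0.65},{"offset":[0.745,-0.605,0.157],"rotation":[0,0,0.245],"claw":0.65},{"offset":[0.745,-0.605,0.157],"rotation":[0,0,0.245],"claw":0.65},{"offset":[0.745,-0.605,0.157],"rotation":[0,0,0.245],"claw":0.65},{"offset":[0.745,-0.605,0.157],"rotation":[0,0,0.245],"claw":0.65}]}}

```text
clock: 1.27
tcp_pos: [0.4416, -0.2813, 0.1601]
orientation: [-3.128, 0.283, 0.002]
contact_force: [-0.9, -1.1, 0.1]
grip_width: 0.0553
gripper_force: 0.0
```

```bash
python3 plan.py .4404,-.2831,.16,-10.6 .4404,-.2831,.014,-10.6; python3 -c "
from bench import *;print(get_obs())"
```

```text
now [ 0.4416 -0.2813  0.1601] yaw -10.35 t 1.2667
(0.4404, -0.2831, 0.16, -10.6) calls 1 each [-0.006, 0.013, 0.001] rot last [-0.0004, 0.0005, 0.0022]
(0.4404, -0.2831, 0.014, -10.6) calls 1 each [0.0, 0.0, 0.973] rot last [0.0, 0.0, 0.0]
{'clock': 1.2667, 'joints': array([ 0.49455225,  0.31688101, -0.05564288,  1.98201186,  0.02251795,
        0.84451681, -1.32473383]), 'qvel': array([ 0.05462019, -0.0074038 ,  0.04066122, -0.00878172,  0.01473619,
        0.00631744,  0.07312946]), 'tau': array([ -2.42743246, -44.64101672,  -1.1474916 , -23.4030515 ,
        -0.26281781,  -0.06375271,  -0.79051696]), 'tcp_pos': array([ 0.44158123, -0.28126284,  0.16010613]), 'orientation': array([-3.12790165e+00,  2.83275642e-01,  1.54959967e-03]), 'contact_force': array([-0.91330156, -1.0952619 ,  0.06085479]), 'moment': array([-0.07498598,  0.06090728,  0.01133321]), 'gripper_force': 0.0, 'grip_width': 0.05529802134276773}
```

Request:
{"api": "drive_tool", "payload": {"rows": [{"offset":[0,0.01,0.25],"rotation":[0,0,0],"claw":0.65},{"offset":[0,0.01,0.5],"rotation":[0,0,0],"claw":0.65},{"offset":[0,0.01,0.7],"rotation":[0,0,0],"claw":0.65},{"offset":[0,0.01,0.85],"rotation":[0,0,0],"claw":0.65},{"offset":[0,0.01,0.973],"rotation":[0,0,0],"claw":0.65},{"offset":[0,0.01,0.973],"rotation":[0,0,0],"claw":0.65},{"offset":[0,0.01,0.973],"rotation":[0,0,0],"claw":0.3},{"offset":[0,0.01,0.973],"rotation":[0,0,0],"claw":0.3},{"offset":[0,0.01,0.973],"rotation":[0,0,0],"claw":0.3},{"offset":[0,0.01,0.973],"rotation":[0,0,0],"claw":0.3}]}}

```text
clock: 2.1
tcp_pos: [0.4411, -0.2858, 0.016]
orientation: [3.127, -0.291, 0.004]
contact_force: [-0.1, 0.0, -1.4]
grip_width: 0.0353
gripper_force: 30.2
```

Request:
{"api": "drive_tool", "payload": {"rows": [{"offset":[0,0,-0.1],"rotation":[0,0,0],"claw":0.3},{"offset":[0,0,-0.3],"rotation":[0,0,0],"claw":0.3},{"offset":[0,0,-0.55],"rotation":[0,0,0],"claw":0.3},{"offset":[0,0,-0.8],"rotation":[0,0,0],"claw":0.3},{"offset":[0,0,-1],"rotation":[0,0,0],"claw":0.3}]}}

```text
clock: 2.52
tcp_pos: [0.4409, -0.2854, 0.1683]
orientation: [3.127, -0.29, 0.005]
contact_force: [0.9, -1.9, -0.7]
grip_width: 0.0357
gripper_force: 30.2
```

Request:
{"api": "drive_tool", "payload": {"rows": [{"offset":[0,0,-0.2],"rotation":[0,0,0],"claw":0.3},{"offset":[0,0,-0.45],"rotation":[0,0,0],"claw":0.3},{"offset":[0,0,-0.65],"rotation":[0,0,0],"claw":0.3},{"offset":[0,0,-0.65],"rotation":[0,0,0],"claw":0.3}]}}

```text
clock: 2.85
tcp_pos: [0.4435, -0.2867, 0.2698]
orientation: [3.123, -0.29, 0.018]
contact_force: [1.8, -0.6, -0.5]
grip_width: 0.0356
gripper_force: 30.3
```

```bash
python3 plan.py .5504,.3325,.26,-3.4 .5504,.3325,.09,-3.4 .5504,.3325,.017,-3.4; python3 - <<'E'
from h import *
f=grab_frame("scene");cv2.imwrite("pics/s1.png",f["frame"][100:330,130:510,::-1])
E
```

```text
now [ 0.4435 -0.2867  0.2698] yaw -10.61 t 2.85
(0.5504, 0.3325, 0.26, -3.4) calls 5 each [-0.012, -0.838, 0.01] rot last [0.0022, -0.006, -0.0629]
(0.5504, 0.3325, 0.09, -3.4) calls 2 each [0.0, 0.0, 0.567] rot last [0.0, 0.0, 0.0]
(0.5504, 0.3325, 0.017, -3.4) calls 1 each [0.0, 0.0, 0.487] rot last [0.0, 0.0, 0.0]
```

View pics/s1.png

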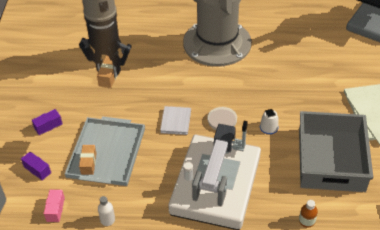

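The crop shows the first carton held at (107,75) and the second still in the tray at (88,160). I'll carry the first to the tote.

Request:
{"api": "drive_tool", "payload": {"rows": [{"offset":[0,-0.12,0],"rotation":[0,0,0],"claw":0.3},{"offset":[0,-0.3,0],"rotation":[0,0,0],"claw":0.3},{"offset":[0,-0.55,0],"rotation":[0,0,0],"claw":0.3},{"offset":[-0.012,-0.838,0],"rotation":[0,0,0],"claw":0.3}]}}

```text
clock: 3.23
tcp_pos: [0.4606, -0.1627, 0.2614]
orientation: [3.127, -0.296, -0.002]
contact_force: [0.9, 0.3, -2.0]
grip_width: 0.0354
gripper_force: 30.3
```

Request:
{"api": "drive_tool", "payload": {"rows": [{"offset":[0,-0.27,0],"rotation":[0,0,0],"claw":0.3},{"offset":[-0.01,-0.55,0],"rotation":[0,0,0],"claw":0.3},{"offset":[-0.012,-0.838,0],"rotation":[0,0,0],"claw":0.3}]}}

```text
clock: 3.48
tcp_pos: [0.4815, -0.0389, 0.2615]
orientation: [3.128, -0.291, -0.002]
contact_force: [0.4, -0.0, -0.9]
grip_width: 0.0354
gripper_force: 30.3
```

Request:
{"api": "drive_tool", "payload": {"rows": [{"offset":[0,-0.27,0],"rotation":[0,0,0],"claw":0.3},{"offset":[-0.01,-0.55,0],"rotation":[0,0,0],"claw":0.3},{"offset":[-0.012,-0.838,0],"rotation":[0,0,0],"claw":0.3}]}}

```text
clock: 3.73
tcp_pos: [0.5026, 0.083, 0.2615]
orientation: [3.127, -0.29, -0.002]
contact_force: [0.5, -0.5, -0.9]
grip_width: 0.0359
gripper_force: 30.3
```

Request:
{"api": "drive_tool", "payload": {"rows": [{"offset":[0,-0.27,0],"rotation":[0,0,0],"claw":0.3},{"offset":[-0.01,-0.55,0],"rotation":[0,0,0],"claw":0.3},{"offset":[-0.012,-0.838,0],"rotation":[0,0,0],"claw":0.3}]}}

```text
clock: 3.98
tcp_pos: [0.5238, 0.2048, 0.2613]
orientation: [3.127, -0.29, -0.002]
contact_force: [1.5, 0.0, -0.4]
grip_width: 0.0353
gripper_force: 30.3
```

Request:
{"api": "drive_tool", "payload": {"rows": [{"offset":[0,-0.27,0],"rotation":[0,0,-0.02],"claw":0.3},{"offset":[-0.01,-0.53,0],"rotation":[0,0,-0.04],"claw":0.3},{"offset":[-0.012,-0.72,0],"rotation":[0,0,-0.063],"claw":0.3},{"offset":[-0.012,-0.838,0],"rotation":[0,0,-0.063],"claw":0.3},{"offset":[-0.012,-0.838,0],"rotation":[0,0,-0.063],"claw":0.3},{"offset":[-0.012,-0.838,0],"rotation":[0,0,-0.063],"claw":0.3},{"offset":[-0.012,-0.838,0],"rotation":[0,0,-0.063],"claw":0.3}]}}

```text
clock: 4.57
tcp_pos: [0.5458, 0.3258, 0.2612]
orientation: [3.138, -0.094, -0.002]
contact_force: [0.3, -0.2, -0.4]
grip_width: 0.0355
gripper_force: 30.3
```

```bash
python3 plan.py .5504,.3325,.12,-3.4 .5504,.3325,.018,-3.4
```

```text
now [0.5458 0.3258 0.2612] yaw -3.44 t 4.5667
(0.5504, 0.3325, 0.12, -3.4) calls 1 each [0.029, -0.048, 0.941] rot last [0.0009, 0.0005, -0.0003]
(0.5504, 0.3325, 0.018, -3.4) calls 1 each [0.0, 0.0, 0.68] rot last [0.0, 0.0, 0.0]
```

Request:
{"api": "drive_tool", "payload": {"rows": [{"offset":[0.029,-0.048,0.1],"rotation":[0,0,0],"claw":0.3},{"offset":[0.029,-0.048,0.35],"rotation":[0,0,0],"claw":0.3},{"offset":[0.029,-0.048,0.6],"rotation":[0,0,0],"claw":0.3},{"offset":[0.029,-0.048,0.85],"rotation":[0,0,0],"claw":0.3},{"offset":[0.029,-0.048,0.94],"rotation":[0,0,0],"claw":0.3}]}}

```text
clock: 4.98
tcp_pos: [0.5483, 0.3305, 0.1147]
orientation: [3.134, -0.095, -0.011]
contact_force: [-0.5, -1.0, -1.7]
grip_width: 0.0357
gripper_force: 30.2
```

Request:
{"api": "drive_tool", "payload": {"rows": [{"offset":[0,0,0.15],"rotation":[0,0,0],"claw":0.3},{"offset":[0,0,0.3],"rotation":[0,0,0],"claw":0.3},{"offset":[0,0,0.45],"rotation":[0,0,0],"claw":0.3},{"offset":[0,0,0.55],"rotation":[0,0,0],"claw":0.3},{"offset":[0,0,0.62],"rotation":[0,0,0],"claw":0.3},{"offset":[0,0,0.66],"rotation":[0,0,0],"claw":0.3},{"offset":[0,0,0.68],"rotation":[0,0,0],"claw":0.3},{"offset":[0,0,0.68],"rotation":[0,0,0],"claw":0.3},{"offset":[0,0,0.68],"rotation":[0,0,0],"claw":0.3}]}}

```text
clock: 5.73
tcp_pos: [0.5515, 0.3346, 0.0202]
orientation: [-3.139, 0.093, -0.002]
contact_force: [-0.0, 0.0, -0.5]
grip_width: 0.0354
gripper_force: 30.2
```

Request:
{"api": "drive_tool", "payload": {"rows": [{"offset":[0,0,0.01],"rotation":[0,0,0],"claw":0.3},{"offset":[0,0,0.02],"rotation":[0,0,0],"claw":0.3},{"offset":[0,0,0.02],"rotation":[0,0,0],"claw":0.3},{"offset":[0,0,0.02],"rotation":[0,0,0],"claw":0.3}]}}

```text
clock: 6.07
tcp_pos: [0.5511, 0.3343, 0.0166]
orientation: [-3.14, 0.093, -0.001]
contact_force: [0.2, -0.3, -0.2]
grip_width: 0.0358
gripper_force: 30.4
```

Request:
{"api": "drive_tool", "payload": {"rows": [{"offset":[0,0,0.01],"rotation":[0,0,0],"claw":0.3},{"offset":[0,0,0.01],"rotation":[0,0,0],"claw":0.3},{"offset":[0,0,0.01],"rotation":[0,0,0],"claw":0.3}]}}

```text
clock: 6.32
tcp_pos: [0.5511, 0.3343, 0.0165]
orientation: [3.14, -0.093, 0.001]
contact_force: [-3.9, -2.8, 12.9]
grip_width: 0.0352
gripper_force: 32.0
```

Contact shows as a 13 N upward force, so the carton is on the floor. I'll release it and go back up.

Request:
{"api": "drive_tool", "payload": {"rows": [{"offset":[0,0,-0.005],"rotation":[0,0,0],"claw":0.45},{"offset":[0,0,-0.005],"rotation":[0,0,0],"claw":0.65},{"offset":[0,0,-0.005],"rotation":[0,0,0],"claw":0.65},{"offset":[0,0,-0.005],"rotation":[0,0,0],"claw":0.65},{"offset":[0,0,-0.2],"rotation":[0,0,0],"claw":0.65},{"offset":[0,0,-0.45],"rotation":[0,0,0],"claw":0.65},{"offset":[0,0,-0.7],"rotation":[0,0,0],"claw":0.65},{"offset":[0,0,-1],"rotation":[0,0,0],"claw":0.65}]}}

```text
clock: 6.98
tcp_pos: [0.55, 0.3335, 0.1617]
orientation: [3.139, -0.093, -0.004]
contact_force: [1.2, -0.3, -0.5]
grip_width: 0.0554
gripper_force: 0.0
```

Request:
{"api": "drive_tool", "payload": {"rows": [{"offset":[0,0,-0.25],"rotation":[0,0,0],"claw":0.65},{"offset":[0,0,-0.5],"rotation":[0,0,0],"claw":0.65},{"offset":[0,0,-0.5],"rotation":[0,0,0],"claw":0.65},{"offset":[0,0,-0.5],"rotation":[0,0,0],"claw":0.65}]}}

```text
clock: 7.32
tcp_pos: [0.552, 0.3351, 0.2391]
orientation: [-3.137, 0.093, -0.007]
contact_force: [-0.2, -0.2, -0.2]
grip_width: 0.0557
gripper_force: 0.0
```

```bash
python3 plan.py .538,-.361,.24,1.4 ; python3 - <<'E'
from h import *
f=grab_frame("top");w=cloud(f)
def box(u0,u1,v0,v1,lo,hi):
    m=np.zeros((480,640),bool);m[v0:v1,u0:u1]=1;return m&(w[...,2]>lo)&(w[...,2]<hi)
m=box(440,475,220,266,.032,.06);print("B",rect(w,m))
cv2.imwrite("pics/t2.png",f["frame"][160:330,90:510,::-1])
E
```

```text
now [0.552  0.3351 0.2391] yaw -3.4 t 7.3167
(0.538, -0.361, 0.24, 1.4) calls 5 each [0.036, 0.928, -0.004] rot last [-0.0015, -0.0022, -0.0419]
B (array([ 537.9, -361.3]), array([79. , 37.3]), 1.7)
```

View pics/t2.png

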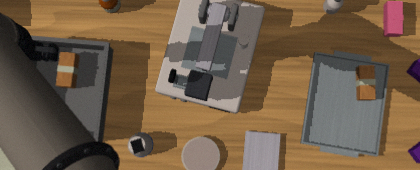

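The top crop shows the first carton standing in the tote at (66,70) and carton B unmoved in the tray at (366,83). I'll go back for B.

Request:
{"api": "drive_tool", "payload": {"rows": [{"offset":[0,0.15,0],"rotation":[0,0,0],"claw":0.65},{"offset":[0.01,0.4,0],"rotation":[0,0,0],"claw":0.65},{"offset":[0.02,0.67,0],"rotation":[0,0,0],"claw":0.65},{"offset":[0.036,0.928,0],"rotation":[0,0,0],"claw":0.65}]}}

```text
clock: 7.7
tcp_pos: [0.5464, 0.1928, 0.2339]
orientation: [3.139, -0.091, -0.006]
contact_force: [1.3, -0.9, 0.2]
grip_width: 0.0553
gripper_force: 0.0
```

Request:
{"api": "drive_tool", "payload": {"rows": [{"offset":[0.01,0.27,0],"rotation":[0,0,0],"claw":0.65},{"offset":[0.02,0.54,0],"rotation":[0,0,0],"claw":0.65},{"offset":[0.03,0.8,0],"rotation":[0,0,0],"claw":0.65},{"offset":[0.036,0.928,0],"rotation":[0,0,0],"claw":0.65}]}}

```text
clock: 8.03
tcp_pos: [0.5436, 0.049, 0.2341]
orientation: [3.137, -0.102, -0.007]
contact_force: [1.0, -1.0, -0.5]
grip_width: 0.0555
gripper_force: 0.0
```

Request:
{"api": "drive_tool", "payload": {"rows": [{"offset":[0.01,0.27,0],"rotation":[0,0,0],"claw":0.65},{"offset":[0.02,0.54,0],"rotation":[0,0,0],"claw":0.65},{"offset":[0.03,0.8,0],"rotation":[0,0,0],"claw":0.65},{"offset":[0.036,0.928,0],"rotation":[0,0,0],"claw":0.65}]}}

```text
clock: 8.37
tcp_pos: [0.5402, -0.0899, 0.2341]
orientation: [3.138, -0.103, -0.007]
contact_force: [0.2, -0.2, 0.2]
grip_width: 0.0554
gripper_force: 0.0
```

Request:
{"api": "drive_tool", "payload": {"rows": [{"offset":[0.01,0.27,0],"rotation":[0,0,0],"claw":0.65},{"offset":[0.02,0.54,0],"rotation":[0,0,0],"claw":0.65},{"offset":[0.03,0.8,0],"rotation":[0,0,0],"claw":0.65},{"offset":[0.036,0.928,0],"rotation":[0,0,0],"claw":0.65}]}}

```text
clock: 8.7
tcp_pos: [0.5369, -0.229, 0.234]
orientation: [3.138, -0.102, -0.007]
contact_force: [-0.4, -0.2, -0.9]
grip_width: 0.0553
gripper_force: 0.0
```

Request:
{"api": "drive_tool", "payload": {"rows": [{"offset":[0.01,0.27,0],"rotation":[0,0,-0.02],"claw":0.65},{"offset":[0.02,0.54,0],"rotation":[0,0,-0.042],"claw":0.65},{"offset":[0.03,0.8,0],"rotation":[0,0,-0.042],"claw":0.65},{"offset":[0.036,0.928,0],"rotation":[0,0,-0.042],"claw":0.65},{"offset":[0.036,0.928,0],"rotation":[0,0,-0.042],"claw":0.65},{"offset":[0.036,0.928,0],"rotation":[0,0,-0.042],"claw":0.65},{"offset":[0.036,0.928,0],"rotation":[0,0,-0.042],"claw":0.65}]}}

```text
clock: 9.28
tcp_pos: [0.5363, -0.3606, 0.2346]
orientation: [-3.139, -0.041, 0.004]
contact_force: [0.3, 0.7, 0.3]
grip_width: 0.0555
gripper_force: 0.0
```

```bash
python3 plan.py .538,-.361,.1,1.4 .538,-.361,.014,1.4 
```

```text
now [ 0.5363 -0.3606  0.2346] yaw 1.48 t 9.2833
(0.538, -0.361, 0.1, 1.4) calls 1 each [0.014, 0.005, 0.897] rot last [-0.0012, 0.0011, 0.0007]
(0.538, -0.361, 0.014, 1.4) calls 1 each [0.0, 0.0, 0.573] rot last [0.0, 0.0, 0.0]
```

Request:
{"api": "drive_tool", "payload": {"rows": [{"offset":[0.01,0,0.2],"rotation":[0,0,0],"claw":0.65},{"offset":[0.01,0,0.45],"rotation":[0,0,0],"claw":0.65},{"offset":[0.01,0,0.7],"rotation":[0,0,0],"claw":0.65},{"offset":[0.01,0,0.9],"rotation":[0,0,0],"claw":0.65}]}}

```text
clock: 9.62
tcp_pos: [0.5377, -0.3591, 0.0986]
orientation: [-3.139, -0.044, 0.003]
contact_force: [-0.2, 0.2, -0.2]
grip_width: 0.0557
gripper_force: 0.0
```

Request:
{"api": "drive_tool", "payload": {"rows": [{"offset":[0,0,0.25],"rotation":[0,0,0],"claw":0.65},{"offset":[0,0,0.45],"rotation":[0,0,0],"claw":0.65},{"offset":[0,0,0.57],"rotation":[0,0,0],"claw":0.65},{"offset":[0,0,0.57],"rotation":[0,0,0],"claw":0.65},{"offset":[0,0,0.57],"rotation":[0,0,0],"claw":0.3},{"offset":[0,0,0.57],"rotation":[0,0,0],"claw":0.3},{"offset":[0,0,0.57],"rotation":[0,0,0],"claw":0.3},{"offset":[0,0,0.57],"rotation":[0,0,0],"claw":0.3}]}}

```text
clock: 10.28
tcp_pos: [0.5392, -0.3625, 0.0176]
orientation: [3.14, 0.039, 0.004]
contact_force: [-0.2, -0.6, -1.3]
grip_width: 0.0354
gripper_force: 32.6
```

Request:
{"api": "drive_tool", "payload": {"rows": [{"offset":[0,0,-0.1],"rotation":[0,0,0],"claw":0.3},{"offset":[0,0,-0.3],"rotation":[0,0,0],"claw":0.3},{"offset":[0,0,-0.55],"rotation":[0,0,0],"claw":0.3},{"offset":[0,0,-0.8],"rotation":[0,0,0],"claw":0.3},{"offset":[0,0,-1],"rotation":[0,0,0],"claw":0.3}]}}

```text
clock: 10.7
tcp_pos: [0.5389, -0.3627, 0.1708]
orientation: [3.139, 0.039, 0.005]
contact_force: [0.9, 0.0, -0.9]
grip_width: 0.0355
gripper_force: 32.6
```

Request:
{"api": "drive_tool", "payload": {"rows": [{"offset":[0,0,-0.2],"rotation":[0,0,0],"claw":0.3},{"offset":[0,0,-0.45],"rotation":[0,0,0],"claw":0.3},{"offset":[0,0,-0.65],"rotation":[0,0,0],"claw":0.3},{"offset":[0,0,-0.65],"rotation":[0,0,0],"claw":0.3},{"offset":[0,0,-0.65],"rotation":[0,0,0],"claw":0.3}]}}

```text
clock: 11.12
tcp_pos: [0.5391, -0.3627, 0.2675]
orientation: [3.138, 0.039, 0.008]
contact_force: [0.1, -0.1, -1.8]
grip_width: 0.0357
gripper_force: 32.7
```

```bash
python3 plan.py .4546,.3381,.26,-3.4 
```

```text
now [ 0.5391 -0.3627  0.2675] yaw 1.41 t 11.1167
(0.4546, 0.3381, 0.26, -3.4) calls 5 each [-0.09, -0.937, 0.006] rot last [0.0016, -0.0027, 0.042]
```

Request:
{"api": "drive_tool", "payload": {"rows": [{"offset":[-0.01,-0.12,0],"rotation":[0,0,0],"claw":0.3},{"offset":[-0.03,-0.3,0],"rotation":[0,0,0],"claw":0.3},{"offset":[-0.05,-0.55,0],"rotation":[0,0,0],"claw":0.3},{"offset":[-0.08,-0.8,0],"rotation":[0,0,0],"claw":0.3},{"offset":[-0.09,-0.937,0],"rotation":[0,0,0],"claw":0.3}]}}

```text
clock: 11.53
tcp_pos: [0.5196, -0.2169, 0.2624]
orientation: [-3.139, -0.045, 0.004]
contact_force: [1.0, 0.7, -1.1]
grip_width: 0.0354
gripper_force: 32.6
```

Request:
{"api": "drive_tool", "payload": {"rows": [{"offset":[-0.02,-0.26,0],"rotation":[0,0,0],"claw":0.3},{"offset":[-0.05,-0.52,0],"rotation":[0,0,0],"claw":0.3},{"offset":[-0.07,-0.75,0],"rotation":[0,0,0],"claw":0.3},{"offset":[-0.09,-0.937,0],"rotation":[0,0,0],"claw":0.3}]}}

```text
clock: 11.87
tcp_pos: [0.5024, -0.0788, 0.2626]
orientation: [-3.141, -0.042, 0.003]
contact_force: [-0.3, 0.9, -1.4]
grip_width: 0.0356
gripper_force: 32.6
```

Request:
{"api": "drive_tool", "payload": {"rows": [{"offset":[-0.02,-0.26,0],"rotation":[0,0,0],"claw":0.3},{"offset":[-0.05,-0.52,0],"rotation":[0,0,0],"claw":0.3},{"offset":[-0.07,-0.75,0],"rotation":[0,0,0],"claw":0.3},{"offset":[-0.09,-0.937,0],"rotation":[0,0,0],"claw":0.3}]}}

```text
clock: 12.2
tcp_pos: [0.4853, 0.061, 0.2627]
orientation: [-3.141, -0.043, 0.003]
contact_force: [0.3, -0.3, -0.2]
grip_width: 0.0352
gripper_force: 32.6
```

Request:
{"api": "drive_tool", "payload": {"rows": [{"offset":[-0.02,-0.26,0],"rotation":[0,0,0],"claw":0.3},{"offset":[-0.05,-0.52,0],"rotation":[0,0,0],"claw":0.3},{"offset":[-0.07,-0.75,0],"rotation":[0,0,0],"claw":0.3},{"offset":[-0.09,-0.937,0],"rotation":[0,0,0],"claw":0.3}]}}

```text
clock: 12.53
tcp_pos: [0.4683, 0.201, 0.2627]
orientation: [3.141, 0.043, -0.002]
contact_force: [1.0, -0.8, -0.7]
grip_width: 0.0357
gripper_force: 32.6
```

Request:
{"api": "drive_tool", "payload": {"rows": [{"offset":[-0.02,-0.26,0],"rotation":[0,0,0.02],"claw":0.3},{"offset":[-0.05,-0.52,0],"rotation":[0,0,0.042],"claw":0.3},{"offset":[-0.07,-0.75,0],"rotation":[0,0,0.042],"claw":0.3},{"offset":[-0.09,-0.937,0],"rotation":[0,0,0.042],"claw":0.3},{"offset":[-0.09,-0.937,0],"rotation":[0,0,0.042],"claw":0.3},{"offset":[-0.09,-0.937,0],"rotation":[0,0,0.042],"claw":0.3},{"offset":[-0.09,-0.937,0],"rotation":[0,0,0.042],"claw":0.3}]}}

```text
clock: 13.12
tcp_pos: [0.4528, 0.3374, 0.2624]
orientation: [3.138, -0.093, -0.002]
contact_force: [-0.3, -0.7, -1.3]
grip_width: 0.0355
gripper_force: 32.6
```

```bash
python3 plan.py .4546,.3381,.12,-3.4 .4546,.3381,.02,-3.4;  python3 - <<'E'
from h import *
f=grab_frame("scene");w=cloud(f)
m=np.zeros((480,640),bool);m[205:290,430:500]=1
h=cv2.cvtColor(f["frame"],cv2.COLOR_RGB2HSV);m&=(w[...,2]>.034)&(w[...,2]<.055)&(h[...,1]>120)&(h[...,0]<25);print(m.sum(),rect(w,m))
cv2.imwrite("pics/s3.png",cv2.resize(f["frame"][140:310,340:540,::-1],None,fx=3,fy=3))
E
```

```text
now [0.4528 0.3374 0.2624] yaw -3.4 t 13.1167
(0.4546, 0.3381, 0.12, -3.4) calls 1 each [0.013, -0.007, 0.949] rot last [0.0011, 0.0006, -0.0]
(0.4546, 0.3381, 0.02, -3.4) calls 1 each [0.0, 0.0, 0.667] rot last [0.0, 0.0, 0.0]
191 (array([551.3, 335.6]), array([36.5, 76.8]), 85.5)
```

View pics/s3.png

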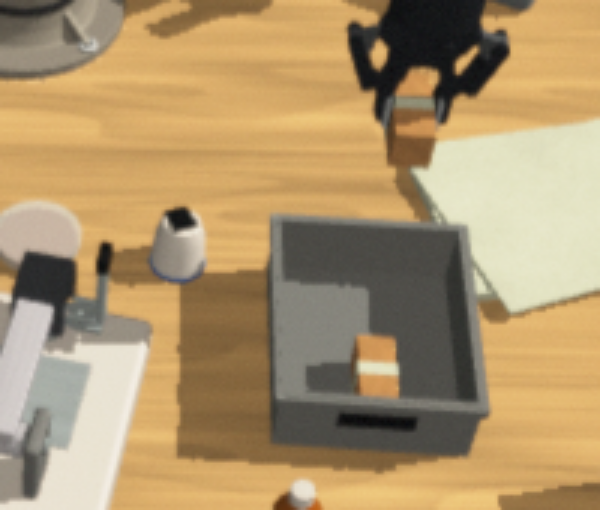

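The crop shows the first carton upright at the far end of the tote (377,365) and the second held above it. I'll lower the second into the near half.

Request:
{"api": "drive_tool", "payload": {"rows": [{"offset":[0.013,-0.007,0.1],"rotation":[0,0,0],"claw":0.3},{"offset":[0.013,-0.007,0.35],"rotation":[0,0,0],"claw":0.3},{"offset":[0.013,-0.007,0.6],"rotation":[0,0,0],"claw":0.3},{"offset":[0.013,-0.007,0.85],"rotation":[0,0,0],"claw":0.3},{"offset":[0.013,-0.007,0.95],"rotation":[0,0,0],"claw":0.3}]}}

```text
clock: 13.58
tcp_pos: [0.4538, 0.3351, 0.116]
orientation: [3.134, -0.097, -0.008]
contact_force: [0.1, -0.5, -1.3]
grip_width: 0.0355
gripper_force: 32.6
```

Request:
{"api": "drive_tool", "payload": {"rows": [{"offset":[0,0,0.15],"rotation":[0,0,0],"claw":0.3},{"offset":[0,0,0.3],"rotation":[0,0,0],"claw":0.3},{"offset":[0,0,0.45],"rotation":[0,0,0],"claw":0.3},{"offset":[0,0,0.55],"rotation":[0,0,0],"claw":0.3},{"offset":[0,0,0.62],"rotation":[0,0,0],"claw":0.3},{"offset":[0,0,0.66],"rotation":[0,0,0],"claw":0.3},{"offset":[0,0,0.68],"rotation":[0,0,0],"claw":0.3},{"offset":[0,0,0.68],"rotation":[0,0,0],"claw":0.3},{"offset":[0,0,0.68],"rotation":[0,0,0],"claw":0.3}]}}

```text
clock: 14.33
tcp_pos: [0.4558, 0.3398, 0.0197]
orientation: [-3.139, 0.094, -0.002]
contact_force: [-0.0, 0.3, -0.2]
grip_width: 0.0355
gripper_force: 32.6
```

Request:
{"api": "drive_tool", "payload": {"rows": [{"offset":[0,0,0.005],"rotation":[0,0,0],"claw":0.3},{"offset":[0,0,0.01],"rotation":[0,0,0],"claw":0.3},{"offset":[0,0,0.015],"rotation":[0,0,0],"claw":0.3},{"offset":[0,0,0.015],"rotation":[0,0,0],"claw":0.3},{"offset":[0,0,0.015],"rotation":[0,0,0],"claw":0.3}]}}

```text
clock: 14.75
tcp_pos: [0.4557, 0.3399, 0.0179]
orientation: [-3.14, 0.093, -0.002]
contact_force: [-1.5, -2.1, 7.4]
grip_width: 0.0354
gripper_force: 33.7
```

Contact again. I'll release, go up and plan the approach to the disc.

Request:
{"api": "drive_tool", "payload": {"rows": [{"offset":[0,0,0],"rotation":[0,0,0],"claw":0.45},{"offset":[0,0,0],"rotation":[0,0,0],"claw":0.65},{"offset":[0,0,0],"rotation":[0,0,0],"claw":0.65},{"offset":[0,0,0],"rotation":[0,0,0],"claw":0.65},{"offset":[0,0,-0.2],"rotation":[0,0,0],"claw":0.65},{"offset":[0,0,-0.45],"rotation":[0,0,0],"claw":0.65},{"offset":[0,0,-0.7],"rotation":[0,0,0],"claw":0.65},{"offset":[0,0,-1],"rotation":[0,0,0],"claw":0.5}]}}

```text
clock: 15.42
tcp_pos: [0.4544, 0.339, 0.164]
orientation: [3.139, -0.092, -0.003]
contact_force: [2.1, 0.8, -0.6]
grip_width: 0.0451
gripper_force: 0.0
```

Request:
{"api": "drive_tool", "payload": {"rows": [{"offset":[0,0,-0.25],"rotation":[0,0,0],"claw":0.45},{"offset":[0,0,-0.5],"rotation":[0,0,0],"claw":0.45},{"offset":[0,0,-0.5],"rotation":[0,0,0],"claw":0.45},{"offset":[0,0,-0.5],"rotation":[0,0,0],"claw":0.45}]}}

```text
clock: 15.75
tcp_pos: [0.4563, 0.3406, 0.2408]
orientation: [-3.137, 0.093, -0.007]
contact_force: [0.5, -0.8, -1.4]
grip_width: 0.0382
gripper_force: 0.0
```

```bash
python3 plan.py .526,.078,.24,-13.3 .526,.078,.146,-13.3; python3 - <<'E'
from h import *
f=grab_frame("top");w=cloud(f)
m=np.zeros((480,640),bool);m[220:255,245:285]=1;m&=(w[...,2]>.155)&(w[...,2]<.2);print("disc",m.sum(),rect(w,m),w[m].max(0))
f=grab_frame("scene");w=cloud(f)
m=np.zeros((480,640),bool);m[205:290,430:500]=1
h=cv2.cvtColor(f["frame"],cv2.COLOR_RGB2HSV);m&=(w[...,2]>.038)&(w[...,2]<.055)&(h[...,1]>120)&(h[...,0]<25)
print(m.sum(),rect(w,m&(w[...,0]>.5)),rect(w,m&(w[...,0]<.5)))
E
```

```text
now [0.4563 0.3406 0.2408] yaw -3.41 t 15.75
(0.526, 0.078, 0.24, -13.3) calls 2 each [0.284, 0.86, 0.001] rot last [-0.0018, -0.002, 0.0863]
(0.526, 0.078, 0.146, -13.3) calls 1 each [0.0, 0.0, 0.627] rot last [0.0, 0.0, 0.0]
disc 80 (array([526.8,  77.5]), array([10.5, 28.8]), 77.6) [0.54017524 0.08480118 0.18513319]
382 (array([543.5, 336.2]), array([36.8, 88.3]), 86.1) (array([458.7, 341.5]), array([36. , 83.8]), 85.9)
```

Request:
{"api": "drive_tool", "payload": {"rows": [{"offset":[0.05,0.15,0],"rotation":[0,0,0],"claw":0.45},{"offset":[0.13,0.4,0],"rotation":[0,0,0],"claw":0.45},{"offset":[0.21,0.65,0],"rotation":[0,0,0],"claw":0.45},{"offset":[0.284,0.86,0],"rotation":[0,0,0],"claw":0.45}]}}

```text
clock: 16.18
tcp_pos: [0.4894, 0.2052, 0.2361]
orientation: [3.138, -0.093, -0.006]
contact_force: [0.4, -0.2, 0.6]
grip_width: 0.0384
gripper_force: 0.0
```

Request:
{"api": "drive_tool", "payload": {"rows": [{"offset":[0.08,0.25,0],"rotation":[0,0,0.03],"claw":0.45},{"offset":[0.16,0.5,0],"rotation":[0,0,0.06],"claw":0.45},{"offset":[0.24,0.72,0],"rotation":[0,0,0.086],"claw":0.45},{"offset":[0.284,0.86,0],"rotation":[0,0,0.086],"claw":0.45},{"offset":[0.284,0.86,0],"rotation":[0,0,0.086],"claw":0.45},{"offset":[0.284,0.86,0],"rotation":[0,0,0.086],"claw":0.45},{"offset":[0.284,0.86,0],"rotation":[0,0,0.086],"claw":0.45},{"offset":[0.284,0.86,0],"rotation":[0,0,0.086],"claw":0.45}]}}

```text
clock: 16.85
tcp_pos: [0.5242, 0.0786, 0.2375]
orientation: [-3.121, 0.358, 0.003]
contact_force: [0.4, 1.2, 0.5]
grip_width: 0.0387
gripper_force: 0.0
```

```bash
python3 plan.py .5265,.078,.21,-13.3 .5265,.078,.146,-13.3
```

```text
now [0.5242 0.0786 0.2375] yaw -13.1 t 16.85
(0.5265, 0.078, 0.21, -13.3) calls 1 each [0.016, 0.0, 0.183] rot last [-0.0, 0.0008, 0.0018]
(0.5265, 0.078, 0.146, -13.3) calls 1 each [0.0, 0.0, 0.427] rot last [0.0, 0.0, 0.0]
```

Request:
{"api": "drive_tool", "payload": {"rows": [{"offset":[0.012,0,0.15],"rotation":[0,0,0],"claw":0.4},{"offset":[0.012,0,0.3],"rotation":[0,0,0],"claw":0.4},{"offset":[0.012,0,0.42],"rotation":[0,0,0],"claw":0.4},{"offset":[0.012,0,0.52],"rotation":[0,0,0],"claw":0.4},{"offset":[0.012,0,0.6],"rotation":[0,0,0],"claw":0.4},{"offset":[0.012,0,0.6],"rotation":[0,0,0],"claw":0.4},{"offset":[0.012,0,0.6],"rotation":[0,0,0],"claw":0.4},{"offset":[0.012,0,0.6],"rotation":[0,0,0],"claw":0.4}]}}

```text
clock: 17.52
tcp_pos: [0.5273, 0.0773, 0.1491]
orientation: [-3.12, 0.361, -0.002]
contact_force: [-0.9, 0.4, 0.9]
grip_width: 0.034
gripper_force: 0.0
```

```bash
python3 plan.py .5265,.078,.146,-13.3; python3 - <<'E'
from h import *
f=grab_frame("scene");cv2.imwrite("pics/s4.png",cv2.resize(f["frame"][160:300,300:430,::-1],None,fx=4,fy=4))
E
```

```text
now [0.5273 0.0773 0.1491] yaw -13.2 t 17.5167
(0.5265, 0.078, 0.146, -13.3) calls 1 each [-0.006, -0.003, 0.021] rot last [-0.0003, -0.0006, 0.0009]
```

View pics/s4.png

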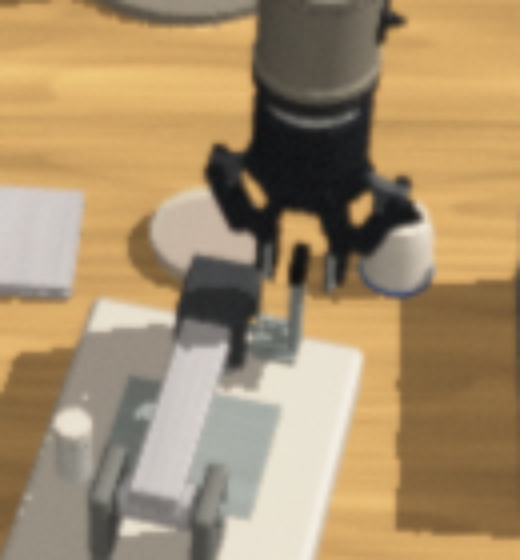

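The crop shows the black disc (300,263) between the two fingertips (265,258) and (332,275). I'll close.

Request:
{"api": "drive_tool", "payload": {"rows": [{"offset":[0,0,0.015],"rotation":[0,0,0],"claw":0.4},{"offset":[0,0,0.015],"rotation":[0,0,0],"claw":0.25},{"offset":[0,0,0.015],"rotation":[0,0,0],"claw":0.15},{"offset":[0,0,0.015],"rotation":[0,0,0],"claw":0.05},{"offset":[0,0,0.015],"rotation":[0,0,0],"claw":0.05},{"offset":[0,0,0.015],"rotation":[0,0,0],"claw":0.05},{"offset":[0,0,0.015],"rotation":[0,0,0],"claw":0.05}], "force": 50}}

```text
clock: 18.15
tcp_pos: [0.5269, 0.0763, 0.1464]
orientation: [3.12, -0.363, 0.001]
contact_force: [-1.7, -0.9, 3.9]
grip_width: 0.0093
gripper_force: 52.9
```

Request:
{"api": "drive_tool", "payload": {"rows": [{"offset":[0,-0.03,0],"rotation":[0,0,0],"claw":0.05},{"offset":[0,-0.06,0],"rotation":[0,0,0],"claw":0.05},{"offset":[0,-0.09,0],"rotation":[0,0,0],"claw":0.05},{"offset":[0,-0.11,0],"rotation":[0,0,0],"claw":0.05},{"offset":[0,-0.12,0],"rotation":[0,0,0],"claw":0.05},{"offset":[0,-0.12,0],"rotation":[0,0,0],"claw":0.05},{"offset":[0,-0.12,0],"rotation":[0,0,0],"claw":0.05},{"offset":[0,-0.12,0],"rotation":[0,0,0],"claw":0.05}]}}

```text
clock: 18.82
tcp_pos: [0.5307, 0.0925, 0.1462]
orientation: [3.118, -0.364, -0.001]
contact_force: [-2.7, -5.8, 6.5]
grip_width: 0.0091
gripper_force: 53.3
```

```bash
python3 plan.py .5265,.078,.146,-13.3; python3 - <<'E'
from h import *
f=grab_frame("scene");w=cloud(f)
o=get_obs();print(o["contact_force"],o["moment"],o["tcp_pos"])
E
```

```text
now [0.5307 0.0925 0.1462] yaw -13.32 t 18.8167
(0.5265, 0.078, 0.146, -13.3) calls 1 each [-0.005, 0.1, 0.002] rot last [0.0012, 0.0001, -0.0001]
[-3.33970808 -5.14966211  7.59767453] [-1.08255653  0.52829688 -0.00641403] [0.53074343 0.09241397 0.14623723]
```

The latch moved 16.6 mm and the force matches the spring. I'll add 1 mm of pull and lift a little along the arc.

Request:
{"api": "drive_tool", "payload": {"rows": [{"offset":[0,-0.008,0],"rotation":[0,0,0],"claw":0.05},{"offset":[0.01,-0.008,-0.025],"rotation":[0,0,0],"claw":0.05},{"offset":[0.021,-0.008,-0.056],"rotation":[0,0,0],"claw":0.05},{"offset":[0.033,-0.008,-0.084],"rotation":[0,0,0],"claw":0.05},{"offset":[0.045,-0.008,-0.111],"rotation":[0,0,0],"claw":0.05},{"offset":[0.045,-0.008,-0.111],"rotation":[0,0,0],"claw":0.05},{"offset":[0.045,-0.008,-0.111],"rotation":[0,0,0],"claw":0.05}]}}

```text
clock: 19.45
tcp_pos: [0.5357, 0.0911, 0.1607]
orientation: [3.117, -0.365, -0.008]
contact_force: [-0.5, -4.8, -5.4]
grip_width: 0.0088
gripper_force: 50.5
```

```bash
python3 - <<'E'
from h import *
f=grab_frame("scene");w=cloud(f)
a=np.radians(-13.3);d=w[...,:2]-[.6056,.0041];px=d@[np.cos(a),np.sin(a)];py=d@[-np.sin(a),np.cos(a)]
m=(abs(py)<.012)&(w[...,2]>.1)&(w[...,2]<.3)&(px<.03)&(px>-.12);c=np.polyfit(px[m],w[m][:,2],1);print(m.sum(),"slope angle",np.arctan(-c[0]), "top at nose",np.polyval(c,-.095))
E
```

```text
392 slope angle 0.09306069898368886 top at nose 0.1451525108868577
```

The arm has risen to 0.093 rad without slipping, so I'll continue.

Request:
{"api": "drive_tool", "payload": {"rows": [{"offset":[0.013,0,-0.027],"rotation":[0,0,0],"claw":0.05},{"offset":[0.027,0,-0.054],"rotation":[0,0,0],"claw":0.05},{"offset":[0.057,0,-0.106],"rotation":[0,0,0],"claw":0.05},{"offset":[0.089,0,-0.157],"rotation":[0,0,0],"claw":0.05},{"offset":[0.124,0,-0.206],"rotation":[0,0,0],"claw":0.05},{"offset":[0.161,0,-0.254],"rotation":[0,0,0],"claw":0.05},{"offset":[0.2,0,-0.299],"rotation":[0,0,0],"claw":0.05},{"offset":[0.242,0,-0.342],"rotation":[0,0,0],"claw":0.05},{"offset":[0.286,0,-0.384],"rotation":[0,0,0],"claw":0.05},{"offset":[0.331,0,-0.422],"rotation":[0,0,0],"claw":0.05},{"offset":[0.379,0,-0.459],"rotation":[0,0,0],"claw":0.05},{"offset":[0.408,0,-0.48],"rotation":[0,0,0],"claw":0.05},{"offset":[0.408,0,-0.48],"rotation":[0,0,0],"claw":0.05},{"offset":[0.408,0,-0.48],"rotation":[0,0,0],"claw":0.05},{"offset":[0.408,0,-0.48],"rotation":[0,0,0],"claw":0.05},{"offset":[0.408,0,-0.48],"rotation":[0,0,0],"claw":0.05}]}}

```text
clock: 20.83
tcp_pos: [0.5945, 0.078, 0.233]
orientation: [3.117, -0.364, -0.01]
contact_force: [-6.6, -4.3, 1.2]
grip_width: 0.0094
gripper_force: 49.0
```

```bash
python3 - <<'E'
from h import *
f=grab_frame("scene");w=cloud(f)
a=np.radians(-13.3);d=w[...,:2]-[.6056,.0041];px=d@[np.cos(a),np.sin(a)];py=d@[-np.sin(a),np.cos(a)]
m=(abs(py)<.012)&(w[...,2]>.1)&(w[...,2]<.3)&(px<.04)&(px>-.05);c=np.polyfit(px[m],w[m][:,2],1);print(m.sum(),"slope angle",np.arctan(-c[0]))
o=get_obs();print(o["contact_force"],o["tcp_pos"])
cv2.imwrite("pics/s5.png",f["frame"][60:400,40:540,::-1])
E
```

```text
372 slope angle 0.49357285093074754
[-6.37460429 -4.41059797  2.07643527] [0.59452828 0.07796962 0.23301514]
```

View pics/s5.png

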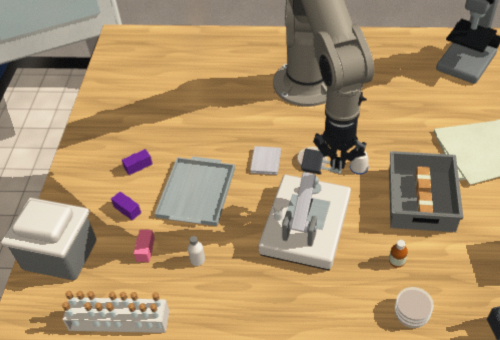

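The crop shows the nose raised at (312,160) and both cartons in the tote at (425,190). The bystanders look undisturbed. I'll check the arm angle more rigorously.

```bash
python3 - <<'E'
from h import *
for n in("scene","top"):
    f=grab_frame(n);w=cloud(f)
    a=np.radians(-13.3);d=w[...,:2]-[.6056,.0041];px=d@[np.cos(a),np.sin(a)]*1e3;py=d@[-np.sin(a),np.cos(a)]*1e3;z=w[...,2]*1e3
    for x in range(-110,80,12):
        m=(abs(py)<8)&(z>90)&(z<300)&(abs(px-x)<5)
        if m.any():
            zz=np.median(z[m])
            # angle such that point lies on top plane 26 mm over hinge line
            X=75-x;Z=zz-105;r=np.hypot(X,Z);print(n,x,m.sum(),round(zz),round(np.arctan2(Z,X)-np.arcsin(min(1,26/r)),3))
E
```

```text
scene -86 6 97 -0.209
scene -74 12 227 0.55
scene -62 30 225 0.575
scene -50 31 215 0.566
scene -38 31 208 0.566
scene -26 17 201 0.575
scene -14 27 196 0.592
scene -2 23 188 0.592
scene 10 29 182 0.605
scene 22 30 173 0.599
scene 34 36 166 0.616
scene 46 25 156 0.597
scene 58 26 150 0.648
scene 70 30 142 0.674
top -62 3 222 0.564
top -50 21 217 0.575
top -38 32 209 0.576
top -26 37 196 0.542
top -14 34 198 0.603
top -2 32 190 0.605
top 10 32 183 0.613
top 22 30 174 0.611
top 34 29 166 0.62
top 46 27 158 0.629
top 58 27 150 0.636
top 70 29 141 0.635
```

The arm is at about 0.58 rad, which puts the nose about 93 mm up. I'll add a small increment.

Request:
{"api": "drive_tool", "payload": {"rows": [{"offset":[0.016,0,-0.013],"rotation":[0,0,0],"claw":0.05},{"offset":[0.032,0,-0.026],"rotation":[0,0,0],"claw":0.05},{"offset":[0.045,0,-0.036],"rotation":[0,0,0],"claw":0.05},{"offset":[0.045,0,-0.036],"rotation":[0,0,0],"claw":0.05},{"offset":[0.045,0,-0.036],"rotation":[0,0,0],"claw":0.05},{"offset":[0.045,0,-0.036],"rotation":[0,0,0],"claw":0.05},{"offset":[0.045,0,-0.036],"rotation":[0,0,0],"claw":0.05}]}}

```text
clock: 21.57
tcp_pos: [0.601, 0.0761, 0.2378]
orientation: [3.116, -0.364, -0.011]
contact_force: [-6.1, -4.1, -1.4]
grip_width: 0.0093
gripper_force: 48.8
```

```bash
python3 - <<'E'
from h import *
f=grab_frame("scene");w=cloud(f)
a=np.radians(-13.3);d=w[...,:2]-[.6056,.0041];px=d@[np.cos(a),np.sin(a)]*1e3;py=d@[-np.sin(a),np.cos(a)]*1e3;z=w[...,2]*1e3
r=[]
for x in range(-74,40,12):
    m=(abs(py)<8)&(z>110)&(z<300)&(abs(px-x)<5)
    if m.any():
        X=75-x;Z=np.median(z[m])-105;r.append(round(np.arctan2(Z,X)-np.arcsin(26/np.hypot(X,Z)),3))
print(r)
o=get_obs();print(o["contact_force"],o["tcp_pos"],o["clock"],o["grip_width"],o["gripper_force"])
# bystanders and tray vs. start
g=grab_frame("top");wt=cloud(g)
for n,b in {"dish":(270,312,294,338),"sach":(330,372,288,340),"therm":(214,246,288,320),"amber":(185,212,145,175),"drop":(412,436,148,176)}.items():
    m=np.zeros((480,640),bool);m[b[2]:b[3],b[0]:b[1]]=1;m&=(wt[...,2]>.008)&(wt[...,2]<.2);print(n,m.sum() and rect(wt,m))
E
```

```text
[np.float64(0.582), np.float64(0.621), np.float64(0.622), np.float64(0.606), np.float64(0.616), np.float64(0.617), np.float64(0.638), np.float64(0.656), np.float64(0.651), np.float64(0.643)]
[-5.87534035 -4.24443109 -2.02296962] [0.60097067 0.07613567 0.23782615] 21.6167 0.009233742283347345 48.764349818229675
dish 0
sach (array([ 366.9, -120.2]), array([ 82.1, 102.8]), 86.6)
therm (array([390.7, 163. ]), array([70.1, 51. ]), 22.0)
amber (array([720.7, 255.2]), array([59.9, 27.9]), 18.1)
drop (array([ 723.3, -282.2]), array([38.6, 33.6]), 46.5)
```

```bash
python3 -c "
from bench import *;print(hand_in())"
```

```text
the job is handed in; nothing more can be done
None
```

I lowered both cartons into the tote, where they stand upright, then pulled the latch and lifted the clamp arm. I handed the job in at 21.6 s still gripping the latch disc, with the arm at about 0.62 rad, so the nose is roughly 100 mm above the stud. The dish and amber bottle gave no usable reading in the last top view, but the last picture showed the amber bottle upright.

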